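# Pack the vial carrier into the test case

## Robot

A 6-joint arm with a two-finger parallel gripper is mounted at the origin on the work surface. World frame = base frame: x ahead of the robot, y to its left, z up, the work surface at z = 0. Lengths are in m, angles in degrees, forces in N, time in s.
With the tool pointing down it reaches from about 0.275 to 0.975 m from the base axis. Payload 8.4 kg.
Tool frame: the origin (TCP) lies at the very end of the fingers, on their centre line; the grasp point (between the pads) lies 19 mm behind it (manip.grip_depth is the distance from the TCP to the grasp point, in m); z points along the fingers, y is the line along which they close (so a half turn about z gives the same grasp; the last joint's range is limited). The gripper opens to 92 mm and grips with 3 to 60 N. Pads are 20 mm wide; open, the fingers measure 128 mm over their backs; the gripper's body (75 mm by 189 mm) begins 69 mm behind the grasp point.
Start: joints at [76.753, 20.225, 93.587, -0, 66.188, -0.138], TCP at [0.142, 0.609, 0.215] pointing down, gripper open.
Joint ranges: [-150.9, 150.9], [-52.94, 120.26], [3.33, 152.33], [-74.26, 254.26], [0, 154.13], [-172.89, 172.89]. Speed limits (degrees/s): [127.2, 127.2, 159.86, 180, 180, 180].

## Interface

Orientations are given as a 3x3 rotation matrix whose columns are the frame's x, y, z axes.
In Python, from station import manip, optics, ticket, monitor gives the robot as it stands. The module is installed in compiled form; this text tells all that it offers. Calls block until the motion is done:
- manip.reach(position, orientation): joint-space move of the TCP to a pose.
- manip.servo_line(position, orientation=None, feed=0.15): straight line of the TCP; orientation=None keeps the orientation; feed is the mean speed in m/s.
- manip.move_joints(angles): joint-space move.
- manip.grip(opening, f_grip=None): finger opening in m; f_grip is the grip in N (None keeps the last); returns when the fingers have stopped.
- manip.sleep(seconds).
- manip.ik(position, orientation): joint angles nearest the present ones, or None.
- optics.capture(name): name is "side" or "top"; returns the picture (384x512x3 uint8, blue, green, red); there is no depth.
- optics.camera_model(name): a dict with "fx", "fy", "cx", "cy" (pixels), "extrinsics" (4x4, takes a point from camera to world coordinates). Camera axes: x right, y up, looking along -z (the intrinsics and any distortion apply to the point x, -y, -z); pixel columns grow to the right and rows downward; lengths in m; the calibration is good to about 2 mm. A picture is of the moment at which its call begins. camera_model takes no time and is no camera call.
A pose or a line that the arm cannot do raises manip.MotionError and nothing moves.
- ticket.sign_off(): hands the job in; it is judged then, once.
Trained networks look in the newest picture that a camera, given by its name, has taken for a name from the list of things; names that differ only in an ending like _2 or _b are one class to them, and where a whole thing is asked for, a point or a joint stands for the part that bears it (a point fixed in the world has none). Each returns a list of dicts, best first, with "confidence" (0 to 1); they miss things now and then, are a little off and sometimes report something else, mostly with a low value. They report only what shows in the picture. A call takes as long as a camera call. They do not tell look-alikes from the thing itself.
- optics.look_for(camera, target): "bbox" ([left, top, width, height] in pixels, round what is visible of it).
- optics.masks_of(camera, target): "pixels" (384x512 bool, what is visible of it) and "bbox" ([left, top, width, height] in pixels, round what is visible of it).
Readings, each from a call of its own:
- monitor.get_clock(): time.
- monitor.get_joint_positions(): joint angles.
- monitor.get_joint_velocities(): joint speeds.
- monitor.get_effort(): joint torques, N m.
- monitor.get_eef_pos(): TCP position.
- monitor.get_ee_rot(): TCP orientation.
- monitor.get_force(): force on the tool from outside, world axes, zero at the start.
- monitor.get_ft_torque(): the same for the moment, N m.
- monitor.get_grip_width(): finger opening in m.
- monitor.get_finger_force(): force on a finger pad.
Only numpy, scipy, OpenCV 4.12 (cv2) and the standard library are available. Lean on these libraries where they do the work, as an engineer would, in place of code of your own. Each camera call takes 0.05 s, during which the arm holds its last target. There are 200 camera calls.

## Task

Put the two-vial carrier away in the aluminium case: pass it down through the opening of the black panel without touching the panel, and hang it gently by its top bar on the hook inside, where it hangs free and upright. Then close the opening with the black cover: hook the cover's tongue under the panel's lip, swing the cover down until it sits flush, and let go. Keep the hand off the panel throughout, and do not knock or upset the other things on the table.

Things in the scene. Friction and masses are not known exactly. Their poses are not given: they have to be found in the camera images.
- case: Open aluminium case (fixed, lid off), rim 171 mm above the table. Origin: on the table under the centre of its well; x away from the robot at yaw 0, y left. Spans x -105..275, y -150..150 mm; notebook and pot (up to 20 mm high) lie on its panel beyond x = 115. Well under the panel's opening: liner x -74..66, y -92..92 mm, floor 6 mm above the table.
- hook_middle (a point): Point in the well where the hook's seat is if the hook is at mid height: x -22, y 0, z 130 mm in the case. Rigid steel hook of 6 mm bar from the near (-x) liner wall towards +x: seat from x -27 to -18, then it rises to a tip ending at x -6 mm, 12 mm above the seat. Its rail lets it sit up to 14 mm higher or lower: this point does not tell, find the seat by touch or sight.
- panel: Black insert panel of the case, same origin and axes: 4 mm sheet, top 165 mm above the table. Opening (the frame) x -55..55, y -80..80 mm. Ledges under the sheet stick 8 mm into the opening along both y sides and 7 mm at the +x side, their top 9.5 mm below the panel's top. Along the -x edge (bright trim) no ledge: the sheet's edge is the retaining lip, with free space under it.
- carrier: Grey vial carrier (110 to 180 g), standing upright; origin under its foot, z up, y along its width. Use point carrier_mid for its position.
- carrier_mid (a point): Centre of the vial carrier, 51 mm above its underside. Foot 28 (x) x 52 (y) mm, 8 thick; two glass vials with white caps up to 70 mm high; two side straps 12 (x) x 5 (y) mm, outer faces 52 mm apart, joined by a top bar. Total height 102 mm. Window under the bar: 42 mm wide, from 70 to 96 mm above the underside. x and -x are alike.
- carrier_bar (a point): Middle of the carrier's top bar (6 mm thick, along y), 99 mm above its underside; the bar's lower face is at 96 mm.
- cover: Black cover of the well (130 to 210 g), lying on the table. Origin under the centre of its plate, z up. Plate 106 (x) x 155 (y) x 8 mm; at the plate's -x edge (x = -53 mm) a tongue 120 mm wide (y), 4 mm thick, level with the underside, sticks out 10 mm. Seated, the plate lies between lip and ledges with its top about 1.5 mm below the panel's top.
- cover_pull (a point): Centre of the cover's pull, 24 mm above the cover's underside: an upright block 16 (x) x 36 (y) mm in the plate's middle, from 8 to 40 mm above the underside. Axes as the cover.
- mug_a: Bystander, leave alone: glass mug with handle and red screw ring, 74 mm dia, 92 tall; origin under its centre
- flask_a: Bystander, leave alone: conical glass flask with red neck, 80 mm dia, 120 tall; origin under its centre
- rack: Bystander, leave alone: green plastic tube rack with two capped tubes, 60 x 198 mm, 116 tall; origin under its centre
- cup_a: Bystander, leave alone: clear plastic cup, 92 mm dia, 110 tall; origin under its centre
- meter: Bystander, leave alone: pen-shaped water meter lying on the table, 152 mm long, 31 wide, 17 high (along its x); origin under its centre
- stopper: Bystander, leave alone: black rubber stopper, 36 mm dia, 30 tall; origin under its centre
Things that resemble listed ones, but are neither listed nor needed, are in the scene too. There is more than one size of the carrier; the job needs the middle-sized. There is more than one size of the cover; the job needs the larger.

How it is judged (in metres and radians):
On the way:
1. the carrier hangs free and upright by its bar on the hook, let go and at rest (x of carrier_bar in the frame of case between -0.045 and -0.012 m and y of carrier_bar in the frame of case between -0.015 and 0.015 m and z of carrier_bar in the frame of case between 0.115 and 0.151 m and angle between carrier_mid's own z axis and vertical below 0.2 rad and linear speed of carrier below 0.03 m/s and contact force between carrier and the fingers below 0.1 N), for 0.2 s.
At the end, for the whole second after the job is handed in: The carrier hangs by its bar in the hook's seat, upright within 0.2 rad, let go and at rest; the cover lies in the opening, tongue under the lip, within 3 mm of its seated height, level within 0.03 rad, within 6 mm of the middle, let go and at rest (all of step 1 and x of cover_pull in the frame of case between -0.008 and 0.006 m and y of cover_pull in the frame of case between -0.006 and 0.006 m and z of cover_pull in the frame of case between 0.1765 and 0.1825 m and angle between the z axis of cover_pull and the z axis of case, either way round below 0.03 rad and angle between the x axis of cover_pull and the x axis of case, either way round below 0.1 rad and linear speed of cover below 0.02 m/s and contact force between cover and the fingers below 0.1 N); the robot touches nothing.
It fails at once if the carrier touches the panel (over 1 N) (contact force between carrier and panel above 1 N).
It fails at once if the robot touches the panel (over 1 N) (contact force between any of the fingers, the arm and panel above 1 N).
It fails at once if the carrier is banged or forced down on the hook or the case (over 30 N) (contact force between carrier and case above 30 N).
It fails at once if the carrier is let fall (let go and moving faster than 0.25 m/s) (contact force between carrier and the fingers below 0.1 N and linear speed of carrier above 0.25 m/s).
It fails at once if a bystander is pushed over 30 mm or upset (distance of any of mug_a, flask_a, rack, cup_a, meter, stopper from where it was at the start of the episode above 0.03 m or angle between any of mug_a, flask_a, rack, cup_a, stopper's own z axis and vertical above 0.4 rad).
It also fails if it takes over 67 s, if anything falls off the work surface, if the arm or the gripper's body presses on something with over 40 N, if the wrist force passes 120 N, or if a joint passes its speed limit or range.

## Working session

There is one attempt and no reset: what is moved stays moved. The work goes in short steps, each a Python script; the robot and the scene stay as the last script left them, time stands still between calls to the robot, and variables do not carry over. Pictures are saved under pics/ and viewed, at most 10 in all, crops included, and the job is handed in when it is done.

```bash
mkdir -p pics
python3 - <<'E'
from station import manip, optics, ticket, monitor
import cv2,numpy as np
np.set_printoptions(precision=4,suppress=True)
for n in("side","top"):
    im=optics.capture(n); cv2.imwrite(f"pics/{n}0.png",im); 
    m=optics.camera_model(n); print(n,m)
    for t in("case","carrier","cover","panel"):
        for d in optics.look_for(n,t): print(t,[round(x) for x in d["bbox"]],round(d["confidence"],2))
a=cv2.imread("pics/top0.png");cv2.imwrite("pics/top0b.png",cv2.resize(a,(800,600),interpolation=cv2.INTER_CUBIC))
a=cv2.imread("pics/side0.png");cv2.imwrite("pics/side0b.png",cv2.resize(a,(800,600),interpolation=cv2.INTER_CUBIC))
print(monitor.get_clock())
E
```

```text
side {'fx': 402.8518901545014, 'fy': 402.8518901545014, 'cx': 255.28649924623087, 'cy': 198.48568142620832, 'extrinsics': array([[ 0.7187,  0.5081, -0.4746, -0.0837],
       [-0.6952,  0.5158, -0.5006, -0.7038],
       [-0.0095,  0.6898,  0.724 ,  1.0207],
       [ 0.    ,  0.    ,  0.    ,  1.    ]])}
case [151, 105, 148, 122] 0.83
carrier [263, 226, 15, 34] 0.79
carrier [247, 249, 12, 21] 0.72
carrier [275, 199, 22, 45] 0.59
cover [286, 329, 49, 33] 0.81
cover [293, 256, 62, 57] 0.61
cover [152, 99, 145, 130] 0.18
panel [157, 122, 135, 63] 0.7
top {'fx': 456.4192951868804, 'fy': 456.4192951868804, 'cx': 251.0015810940493, 'cy': 189.48455474803816, 'extrinsics': array([[-0.0026,  0.9837, -0.1799,  0.2377],
       [-1.    , -0.0009,  0.0098, -0.0593],
       [ 0.0095,  0.1799,  0.9836,  1.634 ],
       [ 0.    ,  0.    ,  0.    ,  1.    ]])}
case [127, 106, 113, 130] 0.58
carrier [271, 179, 25, 19] 0.6
carrier [280, 209, 17, 7] 0.54
carrier [278, 226, 12, 6] 0.52
cover [344, 232, 39, 34] 0.8
cover [314, 185, 44, 34] 0.72
panel [129, 110, 102, 119] 0.79
panel [298, 132, 57, 21] 0.48
0.5
```

View pics/top0b.png

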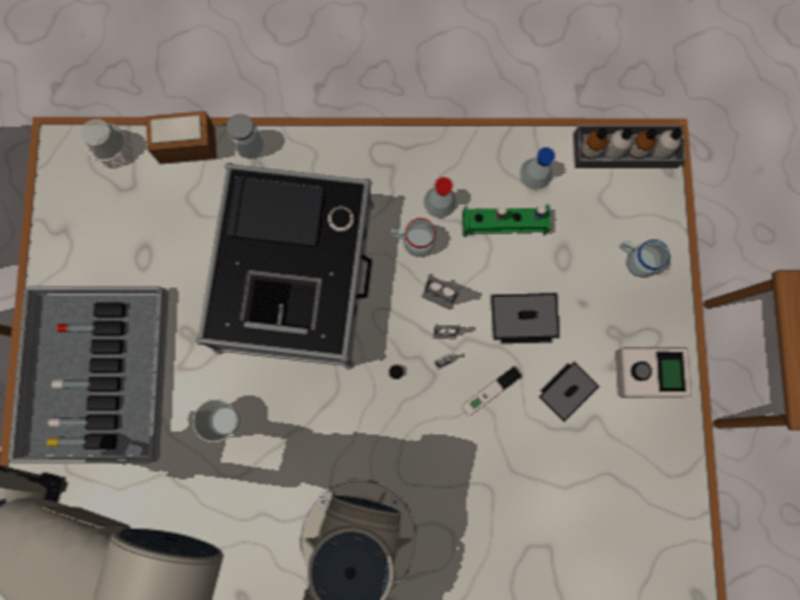

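View pics/side0b.png

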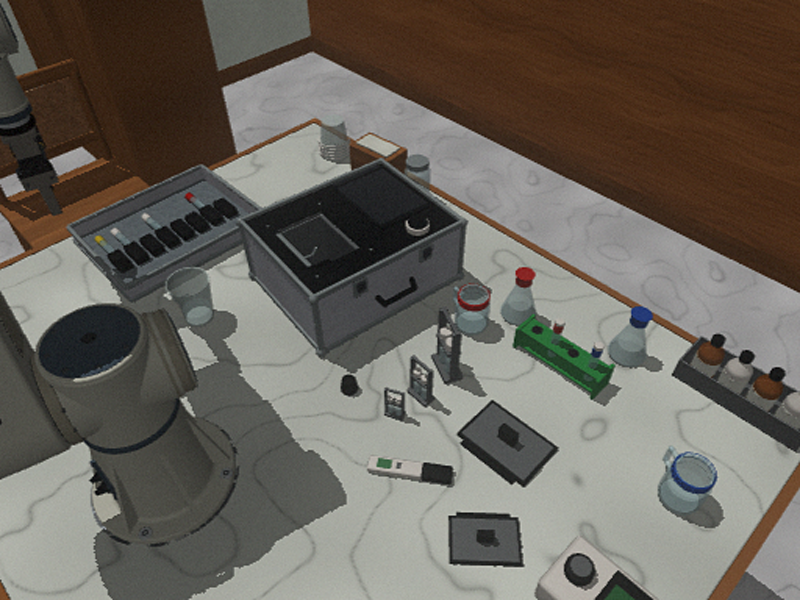

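```bash
cat > h.py <<'E'
from station import manip, optics, ticket, monitor
import cv2,numpy as np
from scipy.optimize import minimize
np.set_printoptions(precision=4,suppress=True)
CAM={n:optics.camera_model(n) for n in("side","top")}
def proj(n,P):
    m=CAM[n]; E=m["extrinsics"]; p=(np.asarray(P,float)-E[:3,3])@E[:3,:3]
    return np.c_[m["cx"]+m["fx"]*p[:,0]/-p[:,2], m["cy"]-m["fy"]*p[:,1]/-p[:,2]]
def unproj(n,u,v,z):
    m=CAM[n]; E=m["extrinsics"]; d=E[:3,:3]@[(u-m["cx"])/m["fx"],-(v-m["cy"])/m["fy"],-1]
    return E[:3,3]+d*(z-E[2,3])/d[2]
def box(x0,x1,y0,y1,z0,z1): return np.array([[x,y,z] for x in(x0,x1) for y in(y0,y1) for z in(z0,z1)])/1000
CARR=[box(-14,14,-26,26,0,8),box(-6,6,-26,-21,0,102),box(-6,6,21,26,0,102),box(-3,3,-26,26,96,102),box(-9,9,-20,20,8,68)]
COV=[box(-53,53,-77.5,77.5,0,8),box(-63,-53,-60,60,0,4),box(-8,8,-18,18,8,40)]
CASE=[box(-105,275,-150,150,0,171)]
def place(P,q):
    c,s=np.cos(q[2]),np.sin(q[2]); return P@np.array([[c,s,0],[-s,c,0],[0,0,1]])+[q[0],q[1],q[3] if len(q)>3 else 0]
def render(n,M,q,K=4):
    im=np.zeros((384*K,512*K),np.uint8)
    for b in M:
        h=cv2.convexHull(((proj(n,place(b,q))+.5)*K*16-8).astype(np.int32)); cv2.fillConvexPoly(im,h,255,shift=4)
    return cv2.resize(im,(512,384),interpolation=cv2.INTER_AREA)/255.
def fit(M,masks,q0,st=(.008,.008,.08)):
    def cost(q): return sum(np.abs(cv2.GaussianBlur(render(n,M,q)-m.astype(float),(0,0),1)).sum() for n,m in masks.items())
    q0=np.array(q0,float); S=np.vstack([q0]+[q0+np.eye(3)[i]*st[i] for i in range(3)])
    r=minimize(cost,q0,method="Nelder-Mead",options=dict(initial_simplex=S,xatol=2e-4,fatol=.05)); return r.x,r.fun
E
python3 - <<'E'
from h import *
import pickle
ims={n:optics.capture(n) for n in CAM}
ms={}
for t in("case","carrier","cover"):
    for n in CAM: ms[t,n]=[(d["pixels"],d["bbox"],d["confidence"]) for d in optics.masks_of(n,t)]
pickle.dump((ims,ms),open("d.pkl","wb"))
def near(t,n,p):
    l=[m for m in ms[t,n] if m[0].sum()>5]
    return min(l,key=lambda m:np.hypot(m[1][0]+m[1][2]/2-p[0],m[1][1]+m[1][3]/2-p[1]))[0]
res={}
for lab,t,M,ps,pt in(("case","case",CASE,(225,166),(183,171)),("big","carrier",CARR,(286,221),(283,188)),("mid","carrier",CARR,(270,243),(288,212)),("small","carrier",CARR,(253,259),(284,229)),
   ("covL","cover",COV,(324,284),(336,202)),("covS","cover",COV,(310,345),(363,249))):
    mk={"side":near(t,"side",ps),"top":near(t,"top",pt)}
    c=unproj("top",*pt,.171 if lab=="case" else .03)
    for g in ([-.14] if lab=="case" else np.arange(-1.4,1.6,.4)if t=="carrier" else [0,3.14,.75,-2.4]):
        q0=[c[0]-(.085 if lab=="case" else 0),c[1],g]
        for sel in(mk,) if lab!="case" else (mk,{"top":mk["top"]},{"side":mk["side"]}):
            q,f=fit(M,sel,q0); print(lab,q,round(f,1),[int(m.sum()) for m in sel.values()])
            if lab not in res or f<res[lab][1]: res[lab]=(q,f)
# overlays
K=6
def crop(n,c,w,h,items,fn):
    im=cv2.resize(ims[n],None,fx=K,fy=K,interpolation=cv2.INTER_CUBIC)
    for M,q in items:
        for b in M:
            p=((proj(n,place(b,q))+.5)*K).astype(int); cv2.polylines(im,[cv2.convexHull(p)],1,(0,255,255),1)
    x,y=int(c[0]*K),int(c[1]*K); return im[max(0,y-h):y+h,x-w:x+w]
qc=res["case"][0]; OP=[box(-55,55,-80,80,165,165),box(-105,275,-150,150,171,171)]
cv2.imwrite("pics/caseov.png",np.hstack([cv2.resize(crop("top",(183,171),400,420,[(OP,qc)],0),(400,420)),cv2.resize(crop("side",(225,166),400,420,[(OP,qc)],0),(400,420))]))
it=[(CARR,res["mid"][0])]; 
a=crop("top",(310,212),400,190,it+[(COV,res["covL"][0])],0); b=crop("side",(280,250),200,260,it,0); c=crop("side",(325,284),200,260,[],0)
b=np.hstack([b,c])[:,:800]; cv2.imwrite("pics/objov.png",np.vstack([a,b[:400]])[:600] if 0 else cv2.resize(np.vstack([a,b]),(516,600)))
pickle.dump(res,open("res.pkl","wb"))
E
```

```text
case [ 0.5028  0.1604 -0.1136] 1068.8 [11365, 11884]
case [ 0.4986  0.164  -0.1277] 779.0 [11884]
case [ 0.5026  0.1591 -0.1049] 277.3 [11365]
big [ 0.5432 -0.1817 -1.772 ] 531.8 [653, 352]
big [ 0.547  -0.1782 -1.8119] 530.8 [653, 352]
big [ 0.5427 -0.1817  0.015 ] 447.0 [653, 352]
big [ 0.5426 -0.1816  0.0345] 447.2 [653, 352]
big [ 0.5418 -0.183  -0.0094] 447.2 [653, 352]
big [ 0.5488 -0.1763  0.0256] 451.9 [653, 352]
big [ 0.5452 -0.1798  1.3312] 529.7 [653, 352]
big [ 0.5443 -0.1807  1.3291] 530.8 [653, 352]
mid [ 0.4485 -0.2003 -1.3929] 655.1 [299, 352]
mid [ 0.4458 -0.2023 -1.4206] 653.9 [299, 352]
mid [ 0.4535 -0.1957 -0.1808] 585.8 [299, 352]
mid [ 0.4543 -0.1949 -0.224 ] 584.8 [299, 352]
mid [ 0.454  -0.1947 -0.2047] 584.3 [299, 352]
mid [ 0.453  -0.1957  0.6038] 657.1 [299, 352]
mid [ 0.4545 -0.2002  0.7216] 655.1 [299, 352]
mid [ 0.4462 -0.2019  1.7212] 653.2 [299, 352]
small [ 0.3836 -0.1942 -1.2817] 638.6 [245, 352]
small [ 0.3918 -0.1843 -1.066 ] 653.0 [245, 352]
small [ 0.3922 -0.1843 -0.4219] 637.0 [245, 352]
small [ 0.3882 -0.1881 -0.2066] 630.0 [245, 352]
small [ 0.3835 -0.1936 -0.1995] 624.9 [245, 352]
small [ 0.3871 -0.1882  0.7822] 673.5 [245, 352]
small [ 0.3872 -0.1903  0.7964] 670.9 [245, 352]
small [ 0.383  -0.194   1.8684] 639.5 [245, 352]
covL [ 0.4914 -0.3824  0.031 ] 131.8 [1997, 1378]
covL [ 0.4826 -0.383   3.1876] 233.3 [1997, 1378]
covL [ 0.4913 -0.3827  0.0327] 133.0 [1997, 1378]
covL [ 0.4838 -0.3825 -3.1159] 236.0 [1997, 1378]
covS [ 0.3336 -0.4636  0.7963] 1651.1 [1558, 847]
covS [ 0.3165 -0.4595  3.8917] 1635.5 [1558, 847]
covS [ 0.3271 -0.4584  0.6724] 1665.1 [1558, 847]
covS [ 0.3183 -0.4616 -2.3803] 1637.8 [1558, 847]
```

View overlays.

View pics/caseov.png

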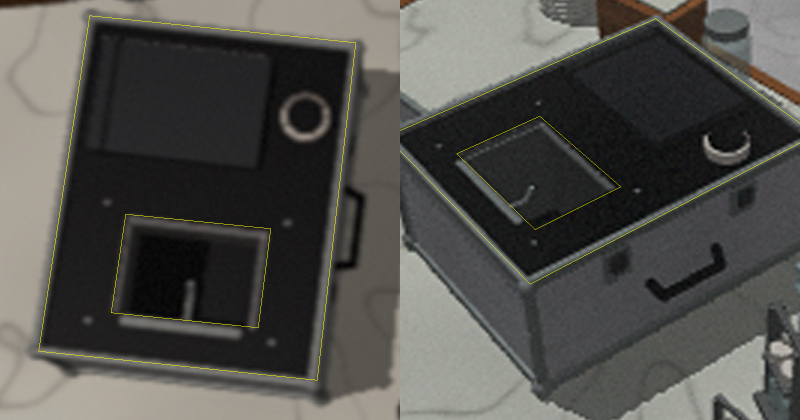

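View pics/objov.png

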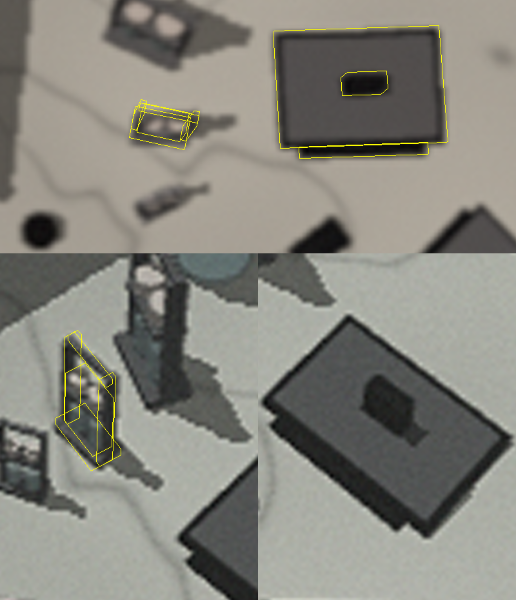

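```bash
cat >> h.py <<'E'
from scipy.ndimage import map_coordinates
def edgefit(q0,cams=("side","top"),ims=None):
    if ims is None: ims={n:np.mean([optics.capture(n).mean(2) for _ in range(4)],0) for n in cams}
    I={n:cv2.GaussianBlur(ims[n],(0,0),.8) for n in cams}
    def rect(x0,x1,y0,y1,z):
        c=np.array([[x0,y0,z],[x0,y1,z],[x1,y1,z],[x1,y0,z]])/1000; cen=np.array([(x0+x1)/2,(y0+y1)/2,z])/1000
        return [(c[i],c[(i+1)%4],i,cen) for i in range(4)]
    E=[(e,"o") for e in rect(-55,55,-80,80,165)]+[(e,"r") for e in rect(-105,275,-150,150,171)]
    def score(q,n,full=False):
        out=[]
        for (a,b,i,cen),k in E:
            t=np.linspace(.08,.92,60)[:,None]; P=proj(n,place(a*(1-t)+b*t,q)); d=P[-1]-P[0]; d/=np.hypot(*d); nn=np.array([-d[1],d[0]])
            C=proj(n,place(cen[None],q))[0]
            if nn@(P.mean(0)-C)<0: nn=-nn
            f=lambda s:np.mean(map_coordinates(I[n],[(P+s*nn)[:,1],(P+s*nn)[:,0]],order=1))
            g=f(.7)-f(-.7)
            out.append(max(g,0) if (k=="o" and i==0) else abs(g))
        return np.array(out)
    res={}
    for key,cs in (("both",cams),)+tuple((c,(c,)) for c in cams):
        fun=lambda q:-sum(score(q,n).sum() for n in cs)
        best=None
        for dx in(-.005,0,.005):
            for dy in(-.005,0,.005):
                q=np.array(q0)+[dx,dy,0]; S=np.vstack([q,q+[.003,0,0],q+[0,.003,0],q+[0,0,.015]])
                r=minimize(fun,q,method="Nelder-Mead",options=dict(initial_simplex=S,xatol=1e-4,fatol=.01))
                if best is None or r.fun<best.fun: best=r
        res[key]=best.x; print("case",key,best.x,best.fun,[score(best.x,n).round(0) for n in cs])
    return res,ims
E
python3 - <<'E'
from h import *
import pickle
res=pickle.load(open("res.pkl","rb"))
r,ims=edgefit(res["case"][0])
cq={"side":[],"top":[]}
for k in range(3):
    for n in cq:
        optics.capture(n)
        P=proj(n,[[.454,-.195,.05]])[0]
        for d in optics.masks_of(n,"carrier"):
            b=d["bbox"]; 
            if np.hypot(b[0]+b[2]/2-P[0],b[1]+b[3]/2-P[1])<8: cq[n].append(d["pixels"])
print({n:[int(m.sum()) for m in v] for n,v in cq.items()})
mk={n:np.mean(v,0) for n,v in cq.items() if v}
for g in(-.6,-.2,.2): print(fit(CARR,mk,[.454,-.195,g]))
for n in mk: print(n,fit(CARR,{n:mk[n]},[.454,-.195,-.2]))
pickle.dump((r,ims,mk),open("e.pkl","wb"))
for g in(-.25,-.11):
  for s in(1,-1):
    y=np.array([-np.sin(g),np.cos(g),0])*s; z=np.array([0,0,-1.]); R=np.c_[np.cross(y,z),y,z]
    print(s,manip.ik([.454,-.195,.25],R),manip.ik([.49,.16,.25],R))
print(monitor.get_clock(),monitor.get_ee_rot(),monitor.get_force())
E
```

```text
case both [ 0.499   0.1593 -0.1202] -381.0635948361502 [array([21., 10., 30.,  5., 26., 36., 32., 25.]), array([35., 16., 23., 21., 10., 38., 31., 22.])]
case side [ 0.4993  0.1588 -0.116 ] -185.30083850896787 [array([23., 11., 29.,  5., 26., 36., 31., 25.])]
case top [ 0.5027  0.1591 -0.1256] -204.17212835937664 [array([36., 17., 23., 22., 25., 38., 22., 22.])]
{'side': [362, 388, 343], 'top': [149, 124, 130]}
(array([ 0.4527, -0.1968, -0.0905]), np.float64(56.6739214509373))
(array([ 0.4532, -0.1964, -0.092 ]), np.float64(56.237405210584654))
(array([ 0.4529, -0.1957, -0.0842]), np.float64(58.43606985981052))
side (array([ 0.4542, -0.1957, -0.1249]), np.float64(30.910852749693596))
top (array([ 0.4519, -0.1956, -0.0349]), np.float64(17.09221040047067))
1 [-23.4182   6.3886 106.9017  -0.      66.7097 -99.0943] [ 17.9167   8.4098 104.5379  -0.      67.0523 -57.7593]
-1 [-23.4182   6.3886 106.9017  -0.      66.7097  80.9057] [ 17.9167   8.4098 104.5379  -0.      67.0523 122.2407]
1 [ -23.4182    6.3886  106.9017   -0.       66.7097 -107.1157] [ 17.9167   8.4098 104.5379  -0.      67.0523 -65.7808]
-1 [-23.4182   6.3886 106.9017  -0.      66.7097  72.8843] [ 17.9167   8.4098 104.5379  -0.      67.0523 114.2192]
1.9 [[-0.9739  0.2268 -0.    ]
 [ 0.2268  0.9739 -0.0001]
 [-0.     -0.0001 -1.    ]] [1.0247 0.9325 0.3602]
```

```bash
cat >> h.py <<'E'
def down(g,s=1):
    y=np.array([-np.sin(g),np.cos(g),0])*s; z=np.array([0,0,-1.]); return np.c_[np.cross(y,z),y,z]
def inC(p,q):  # case frame mm -> world m
    return place(np.array([p],float)/1000,q)[0]
E
python3 - <<'E'
from h import *
import pickle
g=-.13; R=down(g); c=[.453,-.196]
manip.grip(.088,15)
manip.reach([*c,.22],R)
manip.servo_line([*c,.076],feed=.12)
print(monitor.get_force())
manip.grip(.03,15); print("w",monitor.get_grip_width(),monitor.get_finger_force())
manip.servo_line([*c,.31],feed=.2); 
q=[.500,.159,-.120]
p=inC([20,0,310],q); manip.reach(p,down(q[2])); manip.sleep(.3)
print("w",monitor.get_grip_width(),monitor.get_eef_pos(),monitor.get_force(),monitor.get_clock())
ms=[]; im=optics.capture("side"); t=np.array(monitor.get_eef_pos())
for k in range(3):
    if k: optics.capture("side")
    P=proj("side",[[t[0],t[1],t[2]-.025]])[0]
    for d in optics.masks_of("side","carrier"):
        b=d["bbox"]; 
        if np.hypot(b[0]+b[2]/2-P[0],b[1]+b[3]/2-P[1])<15: ms.append(d["pixels"]); print(b,d["confidence"])
q0=[t[0],t[1],q[2],t[2]-.076]
K=6;big=cv2.resize(im,None,fx=K,fy=K,interpolation=cv2.INTER_CUBIC)
for b in CARR: cv2.polylines(big,[cv2.convexHull(((proj("side",place(b,q0))+.5)*K).astype(int))],1,(0,255,255),1)
for b in [box(-55,55,-80,80,165,165)]: cv2.polylines(big,[cv2.convexHull(((proj("side",place(b,q))+.5)*K).astype(int))],1,(0,255,0),1)
x,y=(P*K).astype(int); cv2.imwrite("pics/held.png",big[max(0,y-300):y+300,x-400:x+400])
optics.capture("top");cv2.imwrite("pics/t2.png",optics.capture("top"))
E
```

```text
[ 0.6964  1.1726 -0.553 ]
w 0.05230015732839819 14.994894065894186
w 0.052398115642835814 [0.52   0.1559 0.3101] [ 0.1343 -0.5184 -1.2839] 10.1417
[200.7, 105.3, 12.1, 33.2] 0.53
[200.2, 103.1, 12.6, 34.3] 0.61
[198.7, 105.4, 15.0, 32.5] 0.64
```

View pics/held.png

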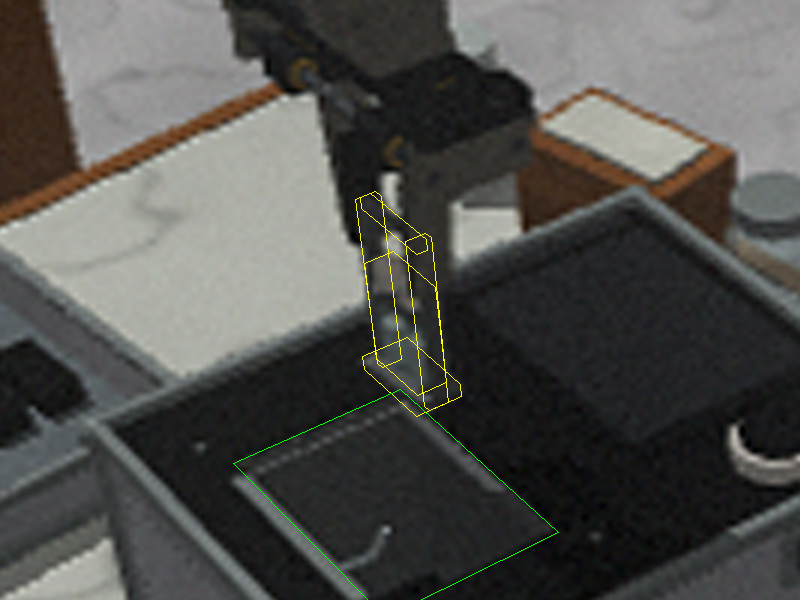

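```bash
cat >> h.py <<'E'
Q=[.500,.159,-.120]
def pc(): # tcp in case frame, mm
    p=np.array(monitor.get_eef_pos())-[Q[0],Q[1],0]; c,s=np.cos(Q[2]),np.sin(Q[2]); return np.array([c*p[0]+s*p[1],-s*p[0]+c*p[1],p[2]])*1000
def fc():
    f=np.mean([monitor.get_force() for _ in range(1)],0); c,s=np.cos(Q[2]),np.sin(Q[2]); return np.array([c*f[0]+s*f[1],-s*f[0]+c*f[1],f[2]])
def guard(frm,to,axis,thr,step=1.,feed=.03):
    """step in case frame (mm) until |force change on axis|>thr; returns position, force change, hit"""
    frm=np.array(frm,float);to=np.array(to,float);n=int(np.ceil(np.linalg.norm(to-frm)/step)); f0=fc()
    for i in range(1,n+1):
        p=frm+(to-frm)*i/n; manip.servo_line(inC(p,Q),feed=feed); d=fc()-f0
        if abs(d[axis])>thr: return p,d,True
    return p,d,False
E
python3 - <<'E'
from h import *
print("hook seen z guess",[ (unproj("side",(387+ (proj('side',[[.52,.1559,.285]])[0][0]*6-400))/6-.5,(530+proj('side',[[.52,.1559,.285]])[0][1]*6-300)/6-.5,z)-inC([-6,0,0],Q))[:2]*1000 for z in(.128,.142,.156)])
H=76
manip.servo_line(inC([-6,0,185+H],Q),feed=.15)
manip.servo_line(inC([-6,0,158+H],Q),feed=.06); manip.sleep(.2)
t=monitor.get_clock()
p,d,hit=guard([-6,0,158+H],[-6,0,125+H],2,2.0,feed=.03)
print(p,d,hit,"underside",p[2]-H,monitor.get_clock()-t,pc(),monitor.get_clock())
if hit: manip.servo_line(inC(p+[0,0,4],Q),feed=.05)
print(fc())
E
```

```text
hook seen z guess [array([10.57  , 16.4527]), array([1.3435, 2.6519]), array([ -7.8829, -11.1489])]
[ -6.   0. 218.] [-1.0945 -2.1984  6.7568] True underside 142.0 4.0 [ -5.7066   0.0272 218.4397] 15.8583
[ 0.2702 -0.2128 -1.5656]
```

Run:
```python
from h import *
H=76
manip.servo_line(inC([18,0,146+H],Q),feed=.1)
manip.servo_line(inC([18,0,50+H],Q),feed=.08); manip.sleep(.2); print("down",fc())
p,d,hit=guard([18,0,50+H],[-22,0,50+H],0,2.0,step=5,feed=.06); print(p,d,hit)
if not hit:
    manip.servo_line(inC([-22,0,37+H],Q),feed=.05); manip.sleep(.15); print(fc())
    p,d,hit=guard([-22,0,37+H],[-22,0,28+H],2,2.0,step=.7,feed=.03); print("seat u",p[2]-H,d,hit)
cv2.imwrite("pics/s3.png",cv2.resize(optics.capture("side")[60:210,120:320],None,fx=4,fy=4,interpolation=cv2.INTER_CUBIC)[:600,:800]); print(monitor.get_clock())
```

```text
down [ 0.083  -0.1356 -1.6931]
[-22.   0. 126.] [-0.7139 -0.5226  0.6688] False
[-0.8038 -0.623  -1.7129]
seat u 34.230769230769226 [0.8228 0.4945 5.6864] True
21.6583
```

Run:
```python
from h import *
H=76
p=pc(); manip.servo_line(inC([-22,0,34.8+H],Q),feed=.03); print(fc())
manip.grip(.056); manip.grip(.068); manip.sleep(.3); print(fc(),monitor.get_finger_force())
manip.servo_line(inC([-22,0,60+H],Q),feed=.06); print(fc())
manip.servo_line(inC([-22,0,300],Q),feed=.25); print(fc(),monitor.get_clock())
im=optics.capture("side"); K=8
big=cv2.resize(im,None,fx=K,fy=K,interpolation=cv2.INTER_CUBIC)
q=[*inC([-22,0,0],Q)[:2],Q[2],.0343]
for b in CARR[3:4]: cv2.polylines(big,[cv2.convexHull(((proj("side",place(b,q))+.5)*K).astype(int))],1,(0,255,255),1)
x,y=(proj("side",[inC([0,0,150],Q)])[0]*K).astype(int); cv2.imwrite("pics/hung.png",big[y-250:y+250,x-300:x+300])
```

```text
[ 0.4151 -1.2425  0.3708]
[ 0.7862 -0.3303 -0.0612] 0.0
[-0.6101  0.1988 -0.274 ]
[ 0.6341 -0.3418 -0.9963] 24.2417
```

View pics/hung.png

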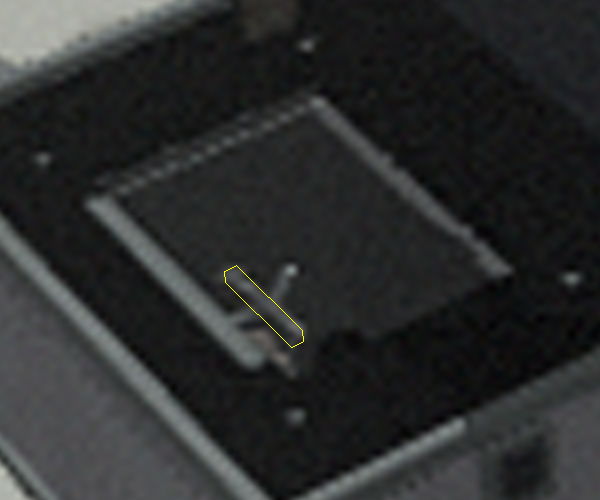

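```bash
cat >> h.py <<'E'
from scipy.spatial.transform import Rotation as Ro
HT=14.
S=-1
def crot(th,yaw=None,s=None):
    """tool R for cover tilted th deg (+x up), cover yaw"""
    yaw=Q[2] if yaw is None else yaw; s=S if s is None else s
    x=np.array([np.cos(yaw),np.sin(yaw),0]); y=np.array([-np.sin(yaw),np.cos(yaw),0])
    Rt=Ro.from_rotvec(-np.radians(th)*y).as_matrix(); ty=Rt@(x*s); tz=Rt@[0,0,-1.]
    return np.c_[np.cross(ty,tz),ty,tz]
def tcpA(ax,y,az,th):
    """TCP in case mm for pivot A (cover local x=-53,z=4) at (ax,az), tilt th"""
    t=np.radians(th); lx,lz=53,HT-4; return np.array([ax+lx*np.cos(t)-lz*np.sin(t),y,az+lx*np.sin(t)+lz*np.cos(t)])
def goA(ax,y,az,th,feed=.03): manip.servo_line(inC(tcpA(ax,y,az,th),Q),crot(th),feed=feed)
E
python3 - <<'E'
from h import *
for s in(1,-1):
    print(s,manip.ik([.4914,-.3825,.014],crot(0,.031,s)),manip.ik(inC(tcpA(-41,0,210,15),Q),crot(15,None,s)),manip.ik(inC(tcpA(-53,0,160,0),Q),crot(0,None,s)))
print(monitor.get_joint_positions())
E
```

```text
1 [-38.0348  33.8536 101.4261  -0.      44.7203 -39.811 ] [ 21.9828   3.7422 113.7895  -9.4345  49.6469  34.1675] [ 17.4769  14.217  108.3391  -0.      57.4439  24.3524]
-1 [-38.0348  33.8536 101.4261  -0.      44.7203 140.189 ] [  21.9828    3.7422  113.7895   -9.4345   49.6469 -145.8325] [  17.4769   14.217   108.3391   -0.       57.4439 -155.6476]
[ 18.5066   5.0524 102.1918  -0.0009  72.9274 -64.6183]
```

```bash
sed -i 's/^S=-1/S=1/' h.py
python3 - <<'E'
from h import *
c=[.4914,-.3825]; R=crot(0,.031)
manip.reach([*c,.20],R); manip.grip(.04,45)
manip.servo_line([*c,.014],feed=.12); print(monitor.get_force())
manip.grip(.008,45); print("w",monitor.get_grip_width())
manip.servo_line([*c,.24],feed=.2)
manip.reach(inC(tcpA(-41,0,210,15),Q),crot(15)); manip.sleep(.2)
print("w",monitor.get_grip_width(),pc(),tcpA(-41,0,210,15),fc(),monitor.get_clock())
ims={n:optics.capture(n) for n in("side","top")}
out=[]
def place3(b):
    Rc=np.array(crot(15)); # cover axes from tool
    cx=Rc[:,1]*S; cz=-Rc[:,2]; cy=np.cross(cz,cx); t=np.array(monitor.get_eef_pos()); 
    return t+(b-[0,0,HT/1000])@np.c_[cx,cy,cz].T
K=5
for n in ims:
    big=cv2.resize(ims[n],None,fx=K,fy=K,interpolation=cv2.INTER_CUBIC)
    for b in COV: cv2.polylines(big,[cv2.convexHull(((proj(n,place3(b))+.5)*K).astype(int))],1,(0,255,255),1)
    for b in [box(-55,55,-80,80,165,165)]: cv2.polylines(big,[cv2.convexHull(((proj(n,place(b,Q))+.5)*K).astype(int))],1,(0,255,0),1)
    x,y=(proj(n,[inC([0,0,200],Q)])[0]*K).astype(int); out.append(big[y-250:y+250,x-200:x+200])
cv2.imwrite("pics/cov.png",np.hstack(out))
E
```

```text
[0.4274 0.8139 0.038 ]
w 0.015645825924436557
w 0.015918740049988188 [  7.9484  -0.4849 233.3373] [  7.6059   0.     233.3767] [-0.3391 -0.6648 -2.9972] 32.4917
```

View pics/cov.png

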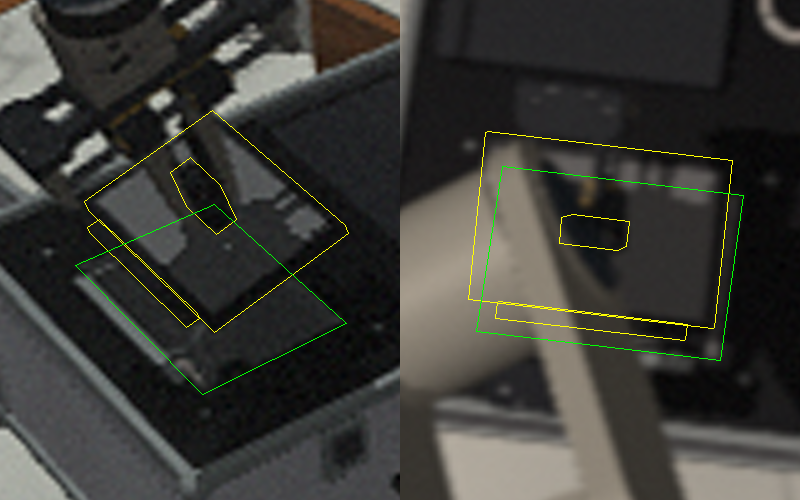

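```bash
cat >> h.py <<'E'
def guardA(a,b,th,axis,thr,step=.7,feed=.03):
    a=np.array(a,float);b=np.array(b,float);n=int(np.ceil(np.linalg.norm(b-a)/step)); f0=fc()
    m0=np.array(monitor.get_ft_torque())
    for i in range(1,n+1):
        p=a+(b-a)*i/n; goA(*p,th,feed=feed); d=fc()-f0
        if abs(d[axis])>thr: return p,d,True,np.array(monitor.get_ft_torque())-m0
    return p,d,False,np.array(monitor.get_ft_torque())-m0
E
python3 - <<'E'
from h import *
goA(-41,0,174,15,feed=.1); goA(-41,0,171,15,feed=.03); manip.sleep(.2)
t=monitor.get_clock()
p,d,hit,m=guardA([-41,0,171],[-41,0,156.5],15,2,3.)
print(p,d,hit,m,monitor.get_clock()-t,monitor.get_clock(),pc()-tcpA(*p,15))
E
```

```text
[-41.       0.     158.5714] [-1.1135  5.2934  5.5457] True [ 0.8802 -0.0313  0.0997] 4.5 38.05 [0.3482 0.4582 0.5048]
```

Run:
```python
from h import *
def rd(): return np.mean([fc() for _ in range(3)],0).round(1)
z=160.2
goA(-41,0,z,15); manip.sleep(.1); print("0",rd())
y=0
while y<5:
    y+=1.; goA(-41,y,z,15,feed=.03); f=rd(); print(y,f,round(pc()[1],2))
    if f[1]<-5: break
print(monitor.get_clock())
```

```text
0 [ 0.4  6.3 -0.3]
1.0 [-0.1  0.4 -1.6] 0.56
2.0 [ 0.6  0.3 -2.4] 1.61
3.0 [ 0.9 -0.3 -2.9] 2.96
4.0 [ 0.3 -0.2 -2.8] 4.04
5.0 [-0.1  0.  -3. ] 5.07
39.65
```

Run:
```python
from h import *
goA(-41,3.2,160.2,15); manip.sleep(.1); print(fc())
p,d,hit,m=guardA([-41,3.2,160.2],[-41,3.2,156],15,2,3.,step=.5)
print("z",p,d,hit,m)
z=p[2]+1.0
goA(-41,3.2,z,15); manip.sleep(.1); print(fc())
p,d,hit,m=guardA([-41,3.2,z],[-57,3.2,z],15,0,4.,step=1.0)
print("x",p,d,hit,m,pc()-tcpA(*p,15),monitor.get_clock())
```

```text
[-0.3454 -0.2406 -2.3766]
z [-41.    3.2 158.8] [-1.1514  0.3647  5.2207] True [-0.1029  0.2818  0.0192]
[ 0.7662 -0.453  -0.822 ]
x [-53.    3.2 159.8] [ 9.1587 -1.3813 -4.6649] True [-0.5218 -1.8854 -0.0349] [1.7385 0.2784 0.6831] 44.1
```

Run:
```python
from h import *
X=-51.6
goA(X,3.2,159.8,15); print(fc().round(1))
for th in(12,9,6,4,3,2,1):
    goA(X,3.2,159.7,th,feed=.04); f=fc(); print(th,f.round(1),np.array(monitor.get_ft_torque()).round(2))
    if np.abs(f).max()>15: break
print(monitor.get_clock())
```

```text
[ 4.7 -0.4 -3.2]
12 [ 3.8  0.7 -1.5] [ 0.05 -0.34  0.09]
9 [ 3.2  1.9 -0.5] [ 0.11 -0.41  0.11]
6 [3.  1.5 0.3] [ 0.07 -0.45  0.15]
4 [ 2.9  1.  -0.5] [ 0.09 -0.49  0.08]
3 [ 3.   1.5 -0.8] [ 0.03 -0.53  0.09]
2 [2.1 1.6 0.1] [-0.02 -0.33  0.07]
1 [ 2.   0.6 -0. ] [ 0.05 -0.17  0.08]
46.1
```

Run:
```python
from h import *
X=-51.6
goA(X,3.2,159.6,0); manip.sleep(.1); print(fc().round(1))
p,d,hit,m=guardA([X,3.2,159.6],[X,3.2,157.6],0,2,3.,step=.5); print(p,d,hit,m,pc())
manip.grip(.022); manip.grip(.040); manip.sleep(.2); print(monitor.get_finger_force(),fc())
t=pc(); manip.servo_line(inC(t+[0,0,60],Q),feed=.1)
manip.reach(inC([-150,-200,330],Q),crot(0)); manip.sleep(.1); print(monitor.get_clock())
o=[]
for n in("side","top"):
    im=optics.capture(n);K=6;big=cv2.resize(im,None,fx=K,fy=K,interpolation=cv2.INTER_CUBIC)
    q=[*inC([0,0,0],Q)[:2],Q[2],.1555]
    x,y=(proj(n,[inC([0,0,165],Q)])[0]*K).astype(int); o.append(big[y-200:y+200,x-200:x+200])
cv2.imwrite("pics/end.png",np.hstack(o))
```

```text
[-0.8 -1.5  5.3]
[-51.6   3.2 159.1] [-1.909   0.3856  3.8578] True [-0.0866  0.3235  0.0101] [  1.1735   3.1399 169.7099]
0.0 [0.4169 0.8816 0.6526]
49.575
```

View pics/end.png

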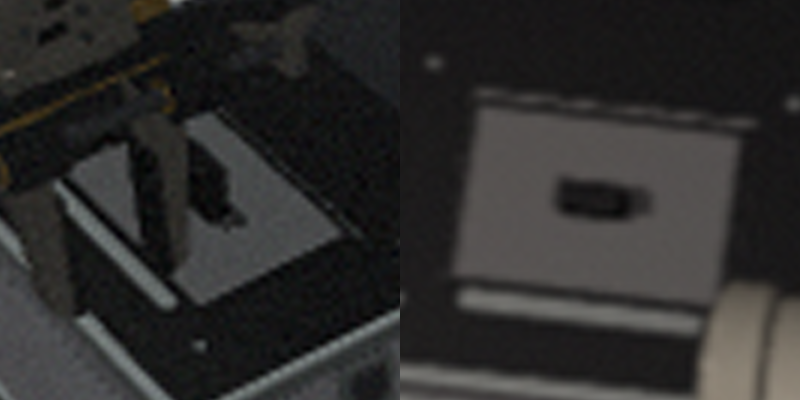

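Run:
```python
from h import *
print(fc(),monitor.get_clock(),ticket.sign_off())
```

```text
the job is handed in; nothing more can be done
[ 0.2108 -0.0771 -0.1282] 49.675 None
```

The carrier hangs on the hook and the cover is seated flush over the opening with its tongue under the lip. I handed the job in at 49.7 s; sign-off returned no verdict.

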